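# Put the bodkin away in the tool cup

## Task

Tidy the fly-tying bench: take the purple-handled bodkin from the tool rest and stand it in the deep white tool cup, needle point down, with its handle leaning on the side of the rim nearest the vise so that it comes to hand there. Keep hold of it until the point touches the cork in the bottom of the cup, and set it down gently: the needle is fine, and the cup must stay upright, not shifted or turned. Do not disturb the other tools and supplies.

Things in the scene. Friction and masses are not known exactly. Their poses are not given: they have to be found in the camera images.
- bodkin: To put away: straight, round, 185 mm long, 30 g. From the tip: 40 mm of 3 mm steel needle, then a 145 mm handle 10 mm thick, its first 25 mm brass, the rest purple. Origin on the axis at mid length; +x from point to butt; balances about 78 mm from the point. Lies level in one of the rest's three slots, axis 42 mm above the table, point to the robot's side, 60 mm of handle overhanging.
- bodkin_point (a point): The needle's point, on the bodkin's axis.
- bodkin_butt (a point): The butt end of the bodkin's handle, on its axis, 185 mm from the point.
- bodkin_grip (a point): A point on the bodkin's axis in the free overhanging end of its handle, 30 mm from the butt: a good place to grip, with room for the fingers beside and below.
- rest: Fixed wooden tool rest: a 10 mm board with two notched cross bars (top 42 mm, slot floors 34 mm above its underside) at x = -90 and -18 mm; three slots 13 mm wide at y = -45, 0 and 45 mm. Origin on the underside. Tools lie along its x, points to -x, butts overhanging to about x = +45 mm.
- cup: Deep round white stoneware cup, loose, 350 g, 125 mm high, 76 mm outside and 70 mm inside diameter, wall 3 mm. A tight flat cork fills its bottom, its top 23 to 48 mm above the cup's underside, different each time and not reported: feel for it. Origin under its centre, z up; its +x points to the vise's stem within 6 degrees. Easily slid or tipped.
- cup_rim (a point): Centre of the cup's mouth, 125 mm above its underside.
- vise: Fixed fly-tying vise: dark steel base plate 110 (x) by 150 (y) by 12 mm, 10 mm upright stem in its middle, inclined head with black jaws on top, 165 to 275 mm high, its jaws reaching 120 mm to its +x side and its rear 55 mm to its -x side. Origin at the centre of the plate's underside. The cup stands 160 to 185 mm from the stem on its -x side.
- vise_stem (a point): A point on the axis of the vise's stem, 100 mm above the base's underside: the side of the cup nearest the vise is the side towards this point.
- half_hitch: Bystander on the rest: brass half-hitch tool, 185 mm long, 10 mm thick, tapered at both ends. Origin at mid length, +x to its butt.
- rake: Bystander on the rest: dubbing rake with a pale wooden handle and a flat black toothed head, 185 mm long, handle 10 mm thick. Origin at mid length, +x to its butt.
- spool_purple: Bystander: purple thread spool standing on the mat near the cup, 27 mm across, 30 mm high; origin under its centre.
- spool_olive: Bystander: olive thread spool standing on the mat, 27 mm across, 30 mm high; origin under its centre.
- cement: Bystander: amber jar of head cement with a black cap near the cup, 32 mm across, 55 mm high; origin under its centre.
- stacker: Bystander: aluminium and brass hair stacker standing on the mat, 30 mm across, 63 mm high; origin under its centre.

How it is judged (in metres and radians):
On the way, in this order (a step that is already met when the one before it is completed fails the run):
1. the bodkin is held with its needle point inside the cup's mouth and its handle up (contact force between the fingers and bodkin above 1 N and z of bodkin_point in the frame of cup between 0.06 and 0.118 m and horizontal distance between bodkin_point and cup_rim below 0.036 m and angle between bodkin's own x axis and vertical below 1.1 rad), for 0.05 s.
2. still held, the needle's point touches the cork in the cup (contact force between the fingers and bodkin above 1 N and contact force between bodkin and cork_c0 above 0.2 N), for 0.1 s.
At the end, for the whole second after the job is handed in: Bodkin let go and at rest: point on the cork in the cup, handle on the rim nearest the vise (butt 35 mm or more from the cup's axis towards the vise, within 35 mm to either side), cup upright, within 15 mm of its start, turned less than 11 degrees (contact force between bodkin and cork_c0 above 0.02 N and z of bodkin_point in the frame of cup between 0.015 and 0.055 m and horizontal distance between bodkin_point and cup_rim below 0.036 m and angle between bodkin's own x axis and vertical between 0.1 and 0.75 rad and x of bodkin_butt in the frame of cup above 0.035 m and y of bodkin_butt in the frame of cup between -0.035 and 0.035 m and contact force between the fingers and bodkin below 0.05 N and linear speed of bodkin below 0.02 m/s and angle between cup's own z axis and vertical below 0.06 rad and distance of cup from where it was at the start of the episode below 0.015 m and angle between the x axis of cup and the x axis of vise, either way round below 0.2 rad); the robot touches nothing.
It fails at once if the bodkin is forced into the cup with more than 15 N (contact force between bodkin and cup above 15 N).
It fails at once if the cup is tipped over (angle between cup's own z axis and vertical above 0.35 rad).
It fails at once if a bystander is pushed by more than 30 mm (distance of any of half_hitch, rake, spool_purple, spool_olive, cement, stacker from where it was at the start of the episode above 0.03 m).
It also fails if it takes over 50 s, if anything falls off the work surface, if the arm or the gripper's body presses on something with over 40 N, if the wrist force passes 120 N, or if a joint passes its speed limit or range.

## Robot

A 6-joint arm with a two-finger parallel gripper is mounted at the origin on the work surface. World frame = base frame: x ahead of the robot, y to its left, z up, the work surface at z = 0. Lengths are in m, angles in degrees, forces in N, time in s.
With the tool pointing down it reaches from about 0.275 to 1 m from the base axis. Payload 8.4 kg.
Tool frame: the origin (TCP) lies at the very end of the fingers, on their centre line; the grasp point (between the pads) lies 19 mm behind it; z points along the fingers, y is the line along which they close (so a half turn about z gives the same grasp; the last joint's range is limited). The gripper opens to 85 mm and grips with 20 to 120 N. Pads are 22 mm wide; open, the fingers measure 114 mm over their backs; the gripper's body (76 mm by 85 mm) begins 54 mm behind the grasp point. The pads swing forward as they close: fully open they stand 13 mm farther back than shut.
Start: joints at [77.154, 20.225, 93.587, -0, 66.188, -0.138], TCP at [0.137, 0.61, 0.231] pointing down, gripper open.
Joint ranges: [-150.9, 150.9], [-52.94, 120.26], [3.33, 152.33], [-74.26, 254.26], [0, 154.13], [-172.89, 172.89]. Speed limits (degrees/s): [127.2, 127.2, 159.86, 180, 180, 180].

## Interface

Orientations are given as a 3x3 rotation matrix whose columns are the frame's x, y, z axes.
In Python, from cell import arm gives the robot as it stands.
- The arm moves only by the shell command python3 shift.py FILE [FORCE], which reads ROWS from the file FILE. ROWS is a JSON object with one list for each field, all of the same length, 1 to 10, a row being the entries at one place: tx, ty, tz (the shift in shares of the most that a row can go, 1 being 50 mm), rz (a turn about the tool's z in normalised numbers (1 is pi rad)), aperture (the opening from 0.0 (shut) to 1.0 (fully open)); each row shifts and turns the commanded pose from where the row before left it, along the tool's axes as they then stand; what a row does not reach is not made up. A row lasts 1/10 s, in which the tool goes at most 0.05 m and 8.59 degrees, less where a joint would pass 70% of its speed; a pose out of reach is approached as far as the arm can. The fingers move at their own pace and stop on an object; FORCE is the grip in N (left out, the last holds). Time passes only in rows, so rows that do not move let the fingers close. It prints the time, the measured TCP pose, the force, the opening and the grip force at its end. No shift or turn number may pass 1 either way. Input that does not fit is refused with a message, and nothing moves.
- arm.read_state(): the state, without advancing time (a new reading comes with each control period).
- arm.get_image(name): name is "scene" or "top" or "wrist"; returns the picture (400x640x3 uint8, red, green, blue); there is no depth.
- arm.camera_params(name): a dict with "vertical_fov" (degrees; the focal length in pixels is half the picture's height over the tangent of half this angle, whatever the lens; pixels are square), "cx", "cy" (the principal point, pixels), "position" and "orientation" of the camera in the world. Camera axes: x right, y down, z forward; pixel columns grow to the right and rows downward; lengths in m; the calibration is good to about 2 mm. A picture is of the moment at which its call begins: read the wrist's pose just before it. camera_params takes no time and is no camera call; for the wrist camera it gives the pose at the moment of the call.
- arm.hand_in(): hands the job in; it is judged then, once.
The state is a dict: "time_s": time; "qpos": joint angles; "dq": joint speeds; "tau": joint torques, N m; "position": TCP position; "eef_rot": TCP orientation; "force": force on the tool from outside, world axes, zero at the start; "ft_torque": the same for the moment, N m; "grip_width": opening from 0.0 (shut) to 1.0 (fully open); "grip_force": force on a finger pad.
Only numpy, scipy, OpenCV 4.12 (cv2) and the standard library are available. Lean on these libraries where they do the work, as an engineer would, in place of code of your own. Each camera call takes 0.05 s, during which the arm holds its last target. There are 200 camera calls.

## Working session

There is one attempt and no reset: what is moved stays moved. The work goes in short steps, Python scripts to look and compute and a shell command to move; the robot and the scene stay as the last step left them, time stands still between calls to the robot, and variables do not carry over. Pictures are saved under pics/ and viewed, at most 10 in all, crops included, and the job is handed in when it is done.

```bash
ls; mkdir -p pics; python3 - <<'E'
from cell import arm
import cv2
s=arm.read_state();print(s)
for n in ["scene","top"]:
    p=arm.camera_params(n);print(n,p)
    cv2.imwrite(f"pics/{n}0.png",arm.get_image(n)[:,:,::-1])
E
```

```text
cell.py
pics
shift.py
{'time_s': 0.0, 'qpos': array([ 7.71539292e+01,  2.02626738e+01,  9.36278072e+01,  1.39327134e-03,
        6.61861348e+01, -1.36710029e-01]), 'dq': array([ 0.02601287, -0.06009352,  0.05043703,  0.04554137, -0.00509824,
       -0.10546996]), 'tau': array([ 1.26798572e-03, -6.05269575e+01, -3.42061508e+01,  6.07464312e-05,
        9.59143013e-03, -8.84466772e-06]), 'position': array([0.13738697, 0.6092492 , 0.2305691 ]), 'eef_rot': array([[-9.75496446e-01,  2.20014959e-01, -3.18992132e-04],
       [ 2.20015189e-01,  9.75495582e-01, -1.29878065e-03],
       [ 2.54242441e-05, -1.33713902e-03, -9.99999106e-01]]), 'force': array([-0.33827902,  0.50178353, -0.23101521]), 'ft_torque': array([0.02039965, 0.01460013, 0.00088812]), 'grip_force': 0.0, 'grip_width': 0.9961657862236469}
scene {'vertical_fov': 52.26571594562928, 'cx': 321.03139890481503, 'cy': 207.77759655185014, 'position': array([0.86750191, 0.56125479, 0.85577144]), 'orientation': array([[-0.87141731,  0.37882656, -0.31164451],
       [ 0.49040701,  0.65784878, -0.57160822],
       [-0.01152541, -0.65094195, -0.75904002]])}
top {'vertical_fov': 53.04700284742902, 'cx': 318.99160552346234, 'cy': 203.97352649587287, 'position': array([0.3657756 , 0.00551823, 1.05028645]), 'orientation': array([[-3.08304800e-03, -9.78503546e-01,  2.06206949e-01],
       [-9.99994076e-01,  3.33237906e-03,  8.61828307e-04],
       [-1.53046177e-03, -2.06203071e-01, -9.78508023e-01]])}
```

View pics/top0.png

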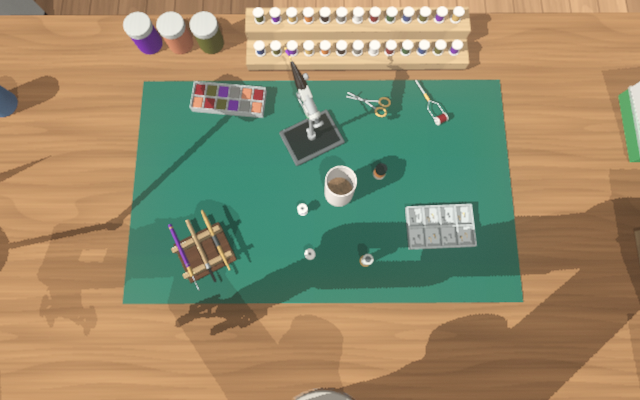

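View pics/scene0.png

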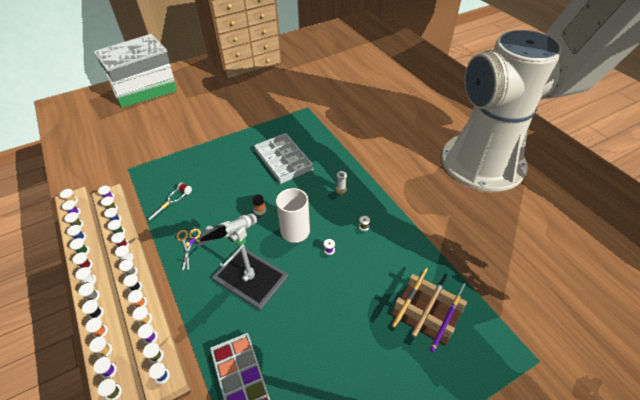

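The top view shows the bodkin as the leftmost tool (butt ~(171,227), point ~(198,289)), the cup mouth at ~(340,178), and the vise plate at ~(312,137). I'll zoom in on both.

```bash
python3 - <<'E'
import cv2,numpy as np
a=cv2.imread("pics/top0.png");b=cv2.imread("pics/scene0.png")
def c(i,x,y,w,h,s): return cv2.resize(i[y:y+h,x:x+w],None,fx=s,fy=s,interpolation=cv2.INTER_CUBIC)
# left: rest top 155..255 x 200..300 ; right: cup/vise top 270..370 x 110..210
r1=np.hstack([c(a,160,200,100,100,4),c(a,275,112,100,100,4)])
cv2.imwrite("pics/z0.png",r1)
cv2.imwrite("pics/z1.png",np.hstack([c(b,385,255,100,100,4),c(b,230,170,100,100,4)]))
E
```

```text
(no output)
```

View pics/z0.png

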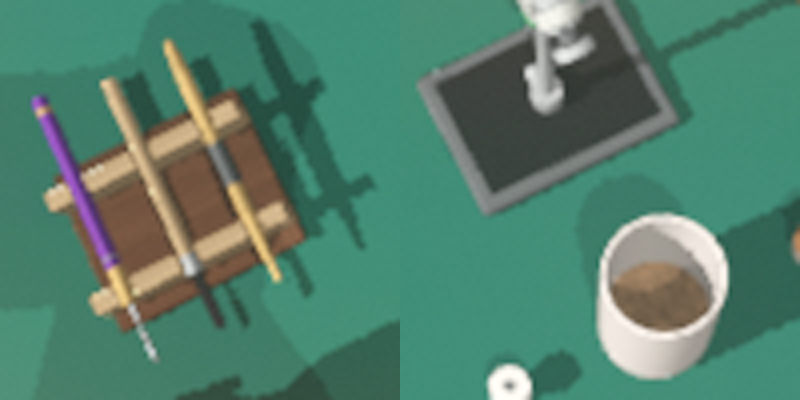

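View pics/z1.png

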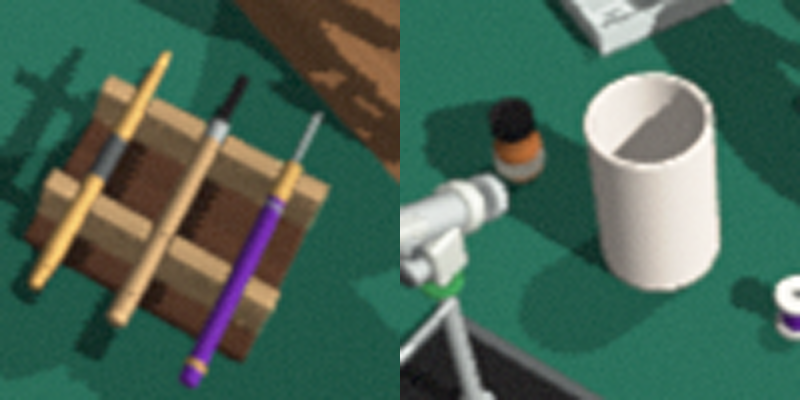

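The crops give these full-image pixels:
- **Top view:** butt (169.4,224.1), point (198.1,289.4), rim centre (340.6,180.4).
- **Scene view:** butt (432.1,349.9), point (464.6,283.4), rim (291.9,199.6).
- **Vise plate corners, top view:** (279,132.3), (296.6,165.1), (347.1,141.6).

```bash
cat > h.py <<'E'
from cell import arm
import numpy as np
def ray(n,u,v,P=None):
    p=P or arm.camera_params(n); f=200/np.tan(np.radians(p["vertical_fov"]/2))
    d=p["orientation"]@np.array([(u-p["cx"])/f,(v-p["cy"])/f,1]); return p["position"],d/np.linalg.norm(d)
def atz(n,u,v,z):
    o,d=ray(n,u,v); return o+d*(z-o[2])/d[2]
def tri(*r):
    A=0;b=0
    for n,u,v in r:
        o,d=ray(n,u,v);M=np.eye(3)-np.outer(d,d);A=A+M;b=b+M@o
    return np.linalg.solve(A,b)
def pix(n,X):
    p=arm.camera_params(n); f=200/np.tan(np.radians(p["vertical_fov"]/2))
    c=p["orientation"].T@(np.array(X)-p["position"]); return p["cx"]+f*c[0]/c[2],p["cy"]+f*c[1]/c[2]
E
python3 - <<'E'
from h import *
np.set_printoptions(precision=4,suppress=True)
for nm,t,s,z in [("butt",(169.4,224.1),(432.1,349.9),.042),("point",(198.1,289.4),(464.6,283.4),.042),("rim",(340.6,180.4),(291.9,199.6),.125)]:
    print(nm,tri(("top",*t),("scene",*s)),atz("top",*t,z),atz("scene",*s,z))
c=[atz("top",*q,.012) for q in [(279,132.3),(296.6,165.1),(347.1,141.6)]]
print(c,np.linalg.norm(c[0]-c[1]),np.linalg.norm(c[1]-c[2]),(c[0]+c[2])/2)
E
```

```text
butt [0.5259 0.3885 0.0424] [0.5272 0.3874 0.042 ] [0.5244 0.3896 0.042 ]
point [0.3636 0.3056 0.0419] [0.3643 0.3047 0.042 ] [0.3627 0.3063 0.042 ]
rim [ 0.6169 -0.0449  0.1277] [ 0.6181 -0.0455  0.125 ] [ 0.6155 -0.0466  0.125 ]
[array([0.7865, 0.1159, 0.012 ]), array([0.6922, 0.0666, 0.012 ]), array([ 0.7588, -0.071 ,  0.012 ])] 0.10642577401552897 0.15295654121066826 [0.7727 0.0224 0.012 ]
```

Checks: the heights come out at 42, 42 and 128 mm, the length at 182 mm, and the stem distance at 170 mm, all consistent. The bodkin heading is 27°. I'll move above the grip point and turn so the fingers close across the bodkin.

The rows are not in the units I measure in: shifts go in shares of 50 mm and turns go in shares of pi rad. I convert before sending: -0.045 m is -0.9, -0.0165 m is -0.33.

```bash
echo '{"tx": [-0.9,-0.9,-0.9,-0.9,-0.9,-0.9,-0.9,-0.9,-0.9],"ty": [-0.33,-0.33,-0.33,-0.33,-0.33,-0.33,-0.33,-0.33,-0.33],"tz": [0,0,0,0,0,0,0,0,0],"rz": [0,0,0,0,0,0,0,0,0],"aperture": [0.35,0.35,0.35,0.35,0.35,0.35,0.35,0.35,0.35]}' > mv.in && python3 shift.py mv.in 20
echo '{"tx": [0,0,0,0,0,0,0],"ty": [0,0,0,0,0,0,0],"tz": [0.2,0.2,0.2,0.2,0.2,0,0],"rz": [-0.0444,-0.0444,-0.0444,-0.0444,-0.0444,0,0],"aperture": [0.35,0.35,0.35,0.35,0.35,0.35,0.35]}' > mv.in && python3 shift.py mv.in
python3 - <<'E'
from h import *
import cv2
s=arm.read_state();p=arm.camera_params("wrist");im=arm.get_image("wrist")
print(s["position"],s["eef_rot"],p)
for n,X in [("butt",(.5271,.3891,.042)),("grip",(.5004,.3755,.042)),("point",(.3624,.3050,.042))]: print(n,pix("wrist",X))
cv2.imwrite("pics/w0.png",im[:,:,::-1])
E
```

```text
time_s: 1.0
position: [0.5012, 0.3743, 0.231]
eef_rot: [[-0.975, 0.22, -0.0], [0.22, 0.975, -0.0], [0.0, -0.0, -1.0]]
force: [0.4, 0.0, -0.8]
grip_width: 0.351
grip_force: 0.0
time_s: 1.7
position: [0.4997, 0.3756, 0.1811]
eef_rot: [[-0.891, -0.455, -0.001], [-0.455, 0.891, -0.0], [0.001, -0.0, -1.0]]
force: [-0.2, 0.3, -0.1]
grip_width: 0.348
grip_force: 0.0
[0.49974475 0.37563034 0.1811224 ] [[-8.90554630e-01 -4.54875913e-01 -5.95019142e-04]
 [-4.54875709e-01  8.90554820e-01 -4.49795681e-04]
 [ 7.34498386e-04 -1.29907872e-04 -9.99999722e-01]] {'vertical_fov': 66.52524196615342, 'cx': 319.7654412660446, 'cy': 199.8601206982369, 'position': array([0.43623102, 0.34346998, 0.32420245]), 'orientation': array([[-4.54602398e-01,  8.53990680e-01,  2.53054497e-01],
       [ 8.90694424e-01,  4.35971144e-01,  1.28812283e-01],
       [-3.19969333e-04,  2.83952602e-01, -9.58838264e-01]])}
butt (np.float64(319.08476380482574), np.float64(216.97753009814153))
grip (np.float64(319.09991432671785), np.float64(187.40788877142566))
point (np.float64(318.9664267191495), np.float64(1.893505566507372))
```

View pics/w0.png

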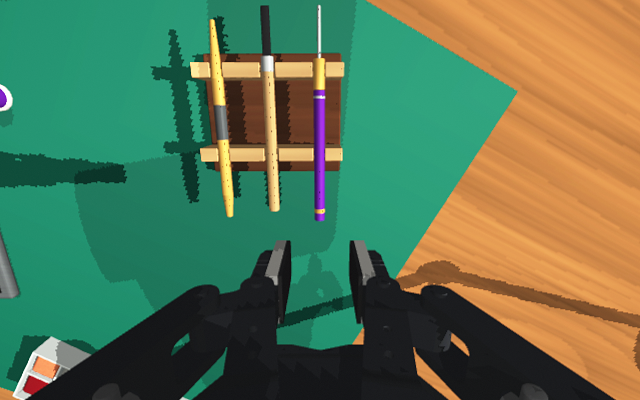

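The wrist view shows the bodkin's butt at (319.5,220) and point at (319,6), against predictions of (319,217) and (319,2). It's centred between the fingers, with the rake well clear to the left. Next: descend, grip softly, lift, and see whether the bodkin swings.

Scaled: 0.04 m is 0.8, 0.03 m is 0.6.

```bash
echo '{"tx": [-0.04,0,0,0,0,0,0,0,0,0],"ty": [0,0,0,0,0,0,0,0,0,0],"tz": [0.8,0.8,0.8,0.6,0.18,0,0,0,0,0],"rz": [0,0,0,0,0,0,0,0,0,0],"aperture": [0.35,0.35,0.35,0.35,0.35,0.35,0,0,0,0]}' > mv.in && python3 shift.py mv.in 20
echo '{"tx": [0,0,0,0,0,0,0,0,0,0],"ty": [0,0,0,0,0,0,0,0,0,0],"tz": [0,-0.2,-0.4,-0.6,-0.8,-0.8,-0.8,-0.8,-0.4,0],"rz": [0,0,0,0,0,0,0,0,0,0],"aperture": [0,0,0,0,0,0,0,0,0,0]}' > mv.in && python3 shift.py mv.in
python3 - <<'E'
from h import *
import cv2
cv2.imwrite("pics/w1.png",np.hstack([cv2.resize(arm.get_image(n)[:,:,::-1],None,fx=.6,fy=.6) for n in ("wrist","scene")])[:,:800])
E
```

```text
time_s: 2.75
position: [0.5031, 0.3772, 0.0238]
eef_rot: [[-0.889, -0.458, 0.003], [-0.458, 0.889, 0.002], [-0.003, 0.0, -1.0]]
force: [5.2, -1.9, 2.8]
grip_width: 0.106
grip_force: 19.8
time_s: 3.75
position: [0.5023, 0.3778, 0.2663]
eef_rot: [[-0.889, -0.459, 0.004], [-0.459, 0.889, 0.004], [-0.005, 0.002, -1.0]]
force: [-0.2, -0.3, -0.1]
grip_width: 0.11
grip_force: 19.5
```

View pics/w1.png

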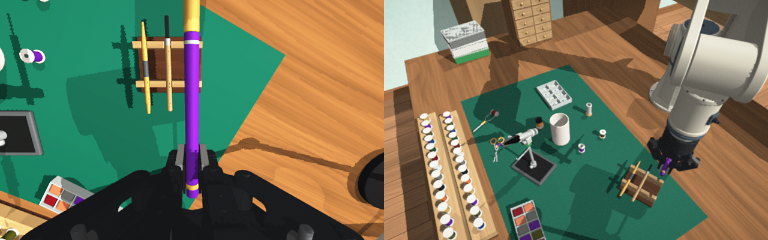

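The bodkin stayed level, so pad friction holds it even at 20 N. I'll move it over open mat at low height and ease the opening in small steps, watching the grip force.

Scaled: 0.05 m is 1, -0.0426 m is -0.852.

```bash
echo '{"tx": [-0.28,-0.28,-0.28,-0.28,-0.28,0,0,0,0,0],"ty": [-0.852,-0.852,-0.852,-0.852,-0.852,0,0,0,0,0],"tz": [0,0,0,0,0,0.8,1,1,0.8,0.5],"rz": [0,0,0,0,0,0,0,0,0,0],"aperture": [0,0,0,0,0,0,0,0,0,0]}' > mv.in && python3 shift.py mv.in
echo '{"tx": [0,0],"ty": [0,0],"tz": [0,0],"rz": [0,0],"aperture": [0.09,0.09]}' > mv.in && python3 shift.py mv.in
echo '{"tx": [0,0],"ty": [0,0],"tz": [0,0],"rz": [0,0],"aperture": [0.10,0.10]}' > mv.in && python3 shift.py mv.in
```

```text
time_s: 4.85
position: [0.6576, 0.2183, 0.0511]
eef_rot: [[-0.889, -0.458, -0.008], [-0.458, 0.889, -0.002], [0.008, 0.002, -1.0]]
force: [0.9, -0.6, -0.2]
grip_width: 0.1
grip_force: 19.6
time_s: 5.05
position: [0.6605, 0.2193, 0.0562]
eef_rot: [[-0.889, -0.459, -0.003], [-0.459, 0.889, -0.001], [0.003, 0.001, -1.0]]
force: [-0.5, 0.3, -0.7]
grip_width: 0.104
grip_force: 19.6
time_s: 5.25
position: [0.6626, 0.2199, 0.0592]
eef_rot: [[-0.889, -0.459, 0.003], [-0.459, 0.889, 0.001], [-0.003, -0.0, -1.0]]
force: [-0.2, 0.1, 0.4]
grip_width: 0.109
grip_force: 19.6
```

```bash
echo '{"tx": [0],"ty": [0],"tz": [0],"rz": [0],"aperture": [0.108]}' > mv.in && python3 shift.py mv.in | tail -2
echo '{"tx": [0],"ty": [0],"tz": [0],"rz": [0],"aperture": [0.112]}' > mv.in && python3 shift.py mv.in| tail -2
echo '{"tx": [0],"ty": [0],"tz": [0],"rz": [0],"aperture": [0.115]}' > mv.in && python3 shift.py mv.in| tail -2
```

```text
grip_width: 0.108
grip_force: 14.9
grip_width: 0.115
grip_force: 7.3
grip_width: 0.117
grip_force: 2.4
```

Easing the opening lowers the grip force, so I can control it. I'll measure the swing angle from the purple band in the wrist image.

```bash
cat >> h.py <<'E'
import cv2
def swing(save=None):
    s=arm.read_state(); im=arm.get_image("wrist")
    h=cv2.cvtColor(im,cv2.COLOR_RGB2HSV)
    m=cv2.inRange(h,(128,100,50),(150,255,255)); m[:,:285]=0; m[:,355:]=0
    n,l,st,c=cv2.connectedComponentsWithStats(cv2.morphologyEx(m,cv2.MORPH_CLOSE,np.ones((9,3))))
    k=1+np.argmax(st[1:,4]); v=st[k,1]
    R=s["eef_rot"]; g=s["position"]-0.019*R[:,2]
    best=min(np.arange(-5,100,.5),key=lambda a:abs(pix("wrist",g+.09*(np.cos(np.radians(a))*R[:,0]+np.sin(np.radians(a))*R[:,2]))[1]-v))
    if save: cv2.imwrite(save,im[:,:,::-1])
    print("down angle",best,"top row",v,st[k],"t",s["time_s"],"z",s["position"][2],"w",s["grip_width"],"F",s["grip_force"])
E
python3 -c "
from h import *
swing()"
```

```text
down angle -2.0 top row 56 [ 309   56   23  277 5901] t 5.55 z 0.05787322059851506 w 0.11681407910605816 F 2.3930930346250534
```

```bash
echo '{"tx": [0],"ty": [0],"tz": [0],"rz": [0],"aperture": [0.1158]}' > mv.in && python3 shift.py mv.in | tail -2; python3 -c "
from h import *
swing()"
echo '{"tx": [0],"ty": [0],"tz": [0],"rz": [0],"aperture": [0.1165]}' > mv.in && python3 shift.py mv.in| tail -2; python3 -c "
from h import *
swing()"
```

```text
grip_width: 0.118
grip_force: 1.4
down angle 24.0 top row 86 [ 309   86   23  225 4426] t 5.7 z 0.05742688327602392 w 0.11754830341749563 F 1.3783501088619232
grip_width: 0.115
grip_force: 0.5
down angle 24.0 top row 86 [ 309   86   23  225 4432] t 5.85 z 0.057268353018153285 w 0.11509005759714655 F 0.5072716064751148
```

It swings freely at about 1.4 N and now rests its point on the mat. I'll raise it slowly at that grip.

Scaled: -0.01 m is -0.2.

```bash
echo '{"tx": [0,0,0,0,0,0],"ty": [0,0,0,0,0,0],"tz": [0,-0.2,-0.2,-0.2,-0.2,-0.2],"rz": [0,0,0,0,0,0],"aperture": [0.1158,0.1158,0.1158,0.1158,0.1158,0.1158]}' > mv.in && python3 shift.py mv.in | tail -2; python3 -c "
from h import *
swing()"
```

```text
grip_width: 0.117
grip_force: 1.4
down angle 48.5 top row 127 [ 309  127   23  179 3253] t 6.5 z 0.1086241054847944 w 0.11724756322942896 F 1.360563263297081
```

Scaled: -0.008 m is -0.16.

```bash
echo '{"tx": [0,0,0,0],"ty": [0,0,0,0],"tz": [-0.16,-0.16,0,0],"rz": [0,0,0,0],"aperture": [0.1158,0.1158,0.1158,0.1158]}' > mv.in && python3 shift.py mv.in | tail -2; python3 -c "
from h import *
swing()"
echo '{"tx": [0,0,0,0,0,0,0],"ty": [0,0,0,0,0,0,0],"tz": [0,0,-0.6,-0.8,-0.8,-0.8,0],"rz": [0,0,0,0,0,0,0],"aperture": [0.08,0.08,0.08,0.08,0.08,0.08,0.08]}' > mv.in && python3 shift.py mv.in 20; python3 - <<'E'
from h import *
swing("pics/w2.png")
im=arm.get_image("scene")[:,:,::-1]; cv2.imwrite("pics/s2full.png",im)
w=cv2.imread("pics/w2.png")
R=arm.read_state();x,y=map(int,pix("scene",R["position"]-[.05,0,.05]));print(x,y)
c=cv2.resize(im[y-70:y+70,x-70:x+70],(400,400))
cv2.imwrite("pics/v2.png",np.hstack([w[:,120:520],c]))
E
```

```text
grip_width: 0.118
grip_force: 1.5
down angle 55.5 top row 143 [ 309  143   23  160 2842] t 6.95 z 0.12333117227103581 w 0.1182456198761696 F 1.4690299518406391
time_s: 7.7
position: [0.6644, 0.2204, 0.2801]
eef_rot: [[-0.889, -0.459, 0.009], [-0.459, 0.889, 0.003], [-0.01, -0.002, -1.0]]
force: [0.3, 1.0, -0.1]
grip_width: 0.108
grip_force: 20.3
down angle 54.5 top row 143 [ 309  143   22  160 2774] t 7.7 z 0.2800683171157122 w 0.10757154915226888 F 20.260884761810303
354 256
```

View pics/v2.png

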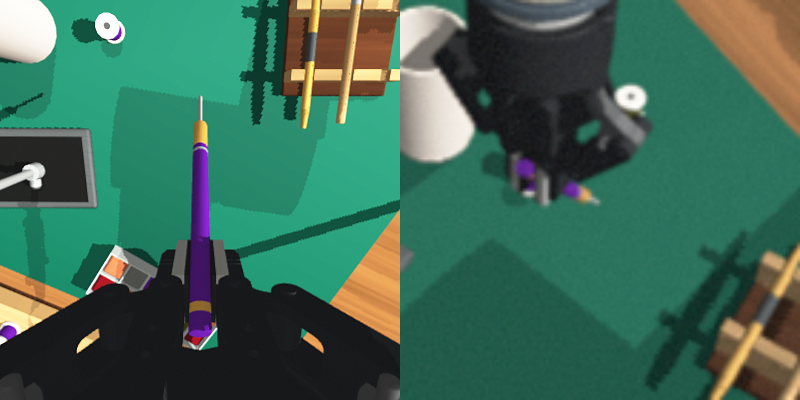

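The wrist crop shows the bodkin tilted point-down: needle point at (321,97), needle/brass joint at row ~121, brass/purple joint at row ~143. The tilt is in the right plane, butt towards the vise. I'll fit the tilt and point position from these.

```bash
cat >> h.py <<'E'
from scipy.optimize import least_squares
def fit(vp,vb,ve):
    s=arm.read_state();R=s["eef_rot"];g=s["position"]-0.019*R[:,2]
    def f(p):
        a,d=p;u=np.cos(a)*R[:,0]+np.sin(a)*R[:,2]
        return [pix("wrist",g+(d-o)*u)[1]-v for o,v in ((0,vp),(.04,vb),(.065,ve))]
    r=least_squares(f,[1.,.153]);a,d=r.x
    X=g+d*(np.cos(a)*R[:,0]+np.sin(a)*R[:,2])
    print("down deg",np.degrees(a),"d",d,"res",r.fun,"point",X,"tcp",s["position"]); return X
E
python3 -c "
from h import *
fit(97,121,143)
print(atz('wrist',321,97,.135))"
```

```text
down deg 60.53225679335114 d 0.1659366631742649 res [-0.60781882  1.42134761 -0.80064808] point [0.58956873 0.18219884 0.14856227] tcp [0.66189083 0.21954801 0.27418341]
[0.58899382 0.18333049 0.135     ]
```

Lean is about 30°. I'd like it a little steeper for clearance at the rim, so I'll repeat the loosening over the mat with the grip about 9 mm higher.

Scaled: 0.04 m is 0.8, 0.022 m is 0.44.

```bash
echo '{"tx": [0,0,0,0,0,0,0,0,0],"ty": [0,0,0,0,0,0,0,0,0],"tz": [0.8,0.8,0.8,0.44,0,0,0,0,0],"rz": [0,0,0,0,0,0,0,0,0],"aperture": [0.08,0.08,0.08,0.08,0.08,0.11,0.114,0.1158,0.1158]}' > mv.in && python3 shift.py mv.in ; python3 -c "
from h import *
swing()"
echo '{"tx": [0,0,0,0,0,0,0,0],"ty": [0,0,0,0,0,0,0,0],"tz": [0,0,-0.6,-0.8,-0.8,-0.8,0,0],"rz": [0,0,0,0,0,0,0,0],"aperture": [0.08,0.08,0.08,0.08,0.08,0.08,0.08,0.08]}' > mv.in && python3 shift.py mv.in 20; python3 - <<'E'
from h import *
swing("pics/w3.png")
w=cv2.imread("pics/w3.png")
cv2.imwrite("pics/v3.png",cv2.resize(w[70:220,270:370],None,fx=4,fy=4,interpolation=cv2.INTER_CUBIC))
E
```

```text
time_s: 8.7
position: [0.6622, 0.2197, 0.1327]
eef_rot: [[-0.889, -0.459, 0.002], [-0.459, 0.889, 0.001], [-0.002, -0.0, -1.0]]
force: [-0.4, -1.2, -0.3]
grip_width: 0.118
grip_force: 1.8
down angle 55.5 top row 143 [ 309  143   23  160 2843] t 8.7 z 0.1326880759232652 w 0.11844061924498166 F 1.7982504330575466
time_s: 9.55
position: [0.6619, 0.2196, 0.2825]
eef_rot: [[-0.889, -0.459, 0.002], [-0.459, 0.889, 0.001], [-0.002, -0.0, -1.0]]
force: [-0.1, 0.1, -0.5]
grip_width: 0.108
grip_force: 20.2
down angle 55.0 top row 143 [ 309  143   22  160 2776] t 9.55 z 0.28247572028492474 w 0.10844521253339283 F 20.2217835187912
```

View pics/v3.png

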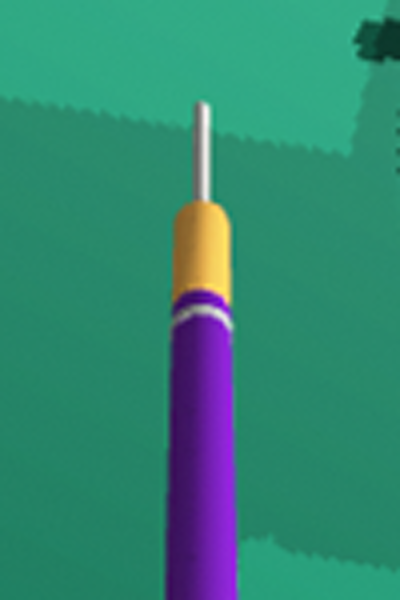

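The point is at row 95.5, the joint at 120 and the purple at 143: the tilt hasn't changed, since 1.8 N still holds it at this angle. I'll loosen slightly more, low over the mat.

Scaled: 0.04 m is 0.8, 0.03 m is 0.6.

```bash
echo '{"tx": [0,0,0,0,0,0,0,0,0],"ty": [0,0,0,0,0,0,0,0,0],"tz": [0.8,0.8,0.8,0.6,0,0,0,0,0],"rz": [0,0,0,0,0,0,0,0,0],"aperture": [0.08,0.08,0.08,0.08,0.08,0.11,0.114,0.116,0.1165]}' > mv.in && python3 shift.py mv.in ; python3 -c "
from h import *
swing()"
echo '{"tx": [0],"ty": [0],"tz": [0],"rz": [0],"aperture": [0.117]}' > mv.in && python3 shift.py mv.in|tail -2; python3 -c "
from h import *
swing()"
```

```text
time_s: 10.5
position: [0.6623, 0.2197, 0.1329]
eef_rot: [[-0.889, -0.458, 0.002], [-0.458, 0.889, 0.001], [-0.002, -0.0, -1.0]]
force: [0.4, 0.2, -0.1]
grip_width: 0.12
grip_force: 0.7
down angle 59.5 top row 150 [ 309  150   23  151 2639] t 10.5 z 0.13291663019601777 w 0.11955111172409831 F 0.705826710909605
grip_width: 0.113
grip_force: 0.1
down angle 65.5 top row 162 [ 309  162   23  141 2425] t 10.65 z 0.1321879986937517 w 0.11302405145103507 F 0.08444627397693694
```

Scaled: -0.04 m is -0.8, -0.03 m is -0.6.

```bash
echo '{"tx": [0,0,0,0,0,0,0,0],"ty": [0,0,0,0,0,0,0,0],"tz": [0,0,-0.6,-0.8,-0.8,-0.8,0,0],"rz": [0,0,0,0,0,0,0,0],"aperture": [0.09,0.08,0.08,0.08,0.08,0.08,0.08,0.08]}' > mv.in && python3 shift.py mv.in 20; python3 - <<'E'
from h import *
swing("pics/w4.png")
h=cv2.cvtColor(cv2.imread("pics/w4.png"),cv2.COLOR_BGR2HSV)
for v in range(98,172,2): print(v,[tuple(int(q) for q in h[v,u]) for u in (318,320,322)])
E
```

```text
time_s: 11.5
position: [0.6618, 0.2195, 0.2822]
eef_rot: [[-0.889, -0.459, 0.002], [-0.459, 0.889, 0.001], [-0.002, -0.0, -1.0]]
force: [-0.1, -0.2, -1.6]
grip_width: 0.109
grip_force: 20.5
down angle 65.0 top row 162 [ 308  162   24  178 3044] t 11.5 z 0.28216735705619717 w 0.10934340074903359 F 20.526930391788483
98 [(81, 181, 169), (81, 184, 168), (81, 183, 169)]
100 [(81, 183, 169), (81, 183, 169), (81, 183, 169)]
102 [(81, 179, 148), (81, 183, 167), (81, 180, 156)]
104 [(80, 177, 140), (80, 179, 140), (80, 177, 140)]
106 [(81, 178, 139), (81, 177, 140), (81, 177, 141)]
108 [(81, 177, 140), (81, 178, 139), (81, 177, 138)]
110 [(81, 180, 139), (81, 177, 140), (81, 178, 139)]
112 [(81, 180, 139), (81, 179, 138), (81, 180, 139)]
114 [(81, 178, 139), (81, 179, 140), (81, 180, 139)]
116 [(80, 178, 139), (81, 182, 139), (81, 179, 140)]
118 [(80, 178, 139), (81, 179, 140), (81, 180, 139)]
120 [(81, 179, 140), (80, 178, 139), (80, 178, 139)]
122 [(80, 178, 139), (81, 180, 139), (80, 177, 140)]
124 [(80, 170, 135), (70, 22, 174), (80, 171, 143)]
126 [(79, 95, 115), (24, 8, 170), (79, 108,
[... 453 characters left out ...]
)]
146 [(18, 173, 136), (18, 174, 185), (19, 169, 230)]
148 [(18, 169, 140), (18, 170, 187), (20, 169, 230)]
150 [(18, 171, 142), (19, 171, 191), (20, 167, 231)]
152 [(18, 171, 146), (19, 171, 194), (20, 168, 232)]
154 [(18, 173, 146), (18, 172, 197), (20, 165, 233)]
156 [(18, 171, 151), (19, 172, 199), (20, 167, 235)]
158 [(19, 169, 160), (19, 171, 203), (21, 164, 235)]
160 [(19, 174, 164), (19, 175, 210), (21, 168, 238)]
162 [(165, 105, 117), (152, 124, 121), (154, 108, 160)]
164 [(136, 190, 94), (137, 183, 127), (136, 214, 160)]
166 [(132, 23, 111), (137, 11, 161), (138, 26, 176)]
168 [(136, 214, 94), (137, 218, 125), (137, 222, 160)]
170 [(136, 201, 95), (137, 211, 127), (137, 209, 160)]
```

```bash
sed -i 's/g+(d-o)\*u)\[1\]-v for o,v in ((0,vp),(.04,vb),(.065,ve))/g+(d-o)*u+k*(np.sin(a)*R[:,0]-np.cos(a)*R[:,2]))[1]-v for o,v,k in ((0,vp,0),(.04,vb,.005),(.065,ve,.005))/' h.py
python3 - <<'E'
from h import *
np.set_printoptions(precision=4,suppress=True)
X=fit(123.5,143,162)
s=arm.read_state();R=s["eef_rot"]
cup=np.array([.617,-.045]);st=np.array([.7727,.0224]);e=(st-cup)/np.linalg.norm(st-cup)
print("cup dir",np.degrees(np.arctan2(e[1],e[0])),"tool -x dir",np.degrees(np.arctan2(-R[1,0],-R[0,0])))
tgt=cup-.018*e
d=np.array([*(tgt-X[:2]),0]); print("delta tool",R.T@d, "world",d)
E
```

```text
down deg 66.09746065988817 d 0.1481400556808188 res [ 0.1059 -0.236   0.1274] point [0.6076 0.1918 0.1642] tcp [0.6611 0.2193 0.2806]
cup dir 23.40700238272334 tool -x dir 27.290758265966684
delta tool [ 0.1182 -0.2135  0.0001] world [-0.0072 -0.2439  0.    ]
```

The fit is clean (residual <0.3 px): lean 24° towards the vise, point 148 mm from the grip and 116 mm below the TCP. I'll carry it above the cup, aiming the point 18 mm off-axis on the side away from the vise.

Scaled: -0.0356 m is -0.712, -0.0355 m is -0.71.

```bash
echo '{"tx": [0.4,0.4,0.4,0.4,0.4,0.36,0,0],"ty": [-0.712,-0.712,-0.712,-0.712,-0.712,-0.71,0,0],"tz": [0,0,0,0,0,0,0,0],"rz": [0,0,0,0,0,0,0,0],"aperture": [0.08,0.08,0.08,0.08,0.08,0.08,0.08,0.08]}' > mv.in && python3 shift.py mv.in; python3 - <<'E'
from h import *
im=arm.get_image("wrist")[:,:,::-1].copy()
cv2.imwrite("pics/w5.png",im[0:300,170:470]);  t=arm.get_image("top")[:,:,::-1]
cv2.imwrite("pics/v5.png",np.hstack([cv2.resize(im[0:300,170:470],(400,400)),cv2.resize(t[110:230,270:390],(400,400),interpolation=cv2.INTER_CUBIC)]))
for X in [(.617,-.045,.125)]: print(pix("wrist",X),pix("top",X))
E
```

```text
time_s: 12.35
position: [0.6537, -0.0251, 0.2794]
eef_rot: [[-0.89, -0.457, -0.003], [-0.457, 0.89, 0.0], [0.003, 0.002, -1.0]]
force: [-0.4, -0.4, -0.9]
grip_width: 0.111
grip_force: 20.5
(np.float64(317.24232132765815), np.float64(140.42185837895394)) (np.float64(340.41011147005884), np.float64(180.8653476350234))
```

View pics/v5.png

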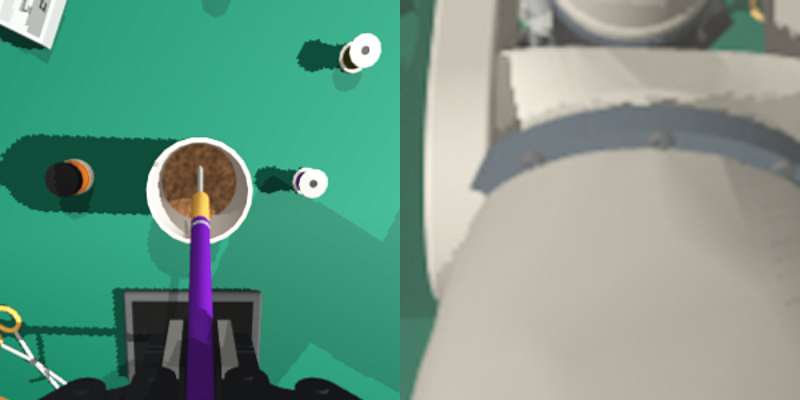

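The mouth's centre is at wrist px (320,142), within 2 mm of the prediction. The point is at (320,126): inside the mouth, laterally centred, on the far side from the vise. I'll descend quickly to just above the highest possible cork, then feel for it.

Scaled: 0.025 m is 0.5, 0.02 m is 0.4.

```bash
echo '{"tx": [0,0,0,0,0,0,0,0],"ty": [0,0,0,0,0,0,0,0],"tz": [0.4,0.5,0.4,0.3,0.2,0.16,0,0],"rz": [0,0,0,0,0,0,0,0],"aperture": [0.08,0.08,0.08,0.08,0.08,0.08,0.08,0.08]}' > mv.in && python3 shift.py mv.in
for i in 1 2 3; do echo '{"tx": [0],"ty": [0],"tz": [0],"rz": [0],"aperture": [0.08]}' > mv.in && python3 shift.py mv.in | grep -E "force"; done; python3 -c "
from h import *
swing()"
```

```text
time_s: 13.25
position: [0.655, -0.0243, 0.1838]
eef_rot: [[-0.889, -0.459, 0.001], [-0.459, 0.889, -0.0], [-0.001, -0.0, -1.0]]
force: [-0.3, -0.6, 0.4]
grip_width: 0.111
grip_force: 20.5
force: [0.1, 0.5, -0.4]
grip_force: 20.5
force: [-0.3, -0.2, -0.6]
grip_force: 20.5
force: [-0.2, -0.9, -0.6]
grip_force: 20.5
down angle 65.5 top row 162 [ 309  162   22  142 2424] t 13.55 z 0.18385709950527418 w 0.10415711479404584 F 20.51916092634201
```

Scaled: 0.006 m is 0.12.

```bash
echo '{"tx": [0,0,0,0],"ty": [0,0,0,0],"tz": [0.12,0.12,0,0],"rz": [0,0,0,0],"aperture": [0.08,0.08,0.08,0.08]}' > mv.in && python3 shift.py mv.in | grep -E "^force|posi"
echo '{"tx": [0,0],"ty": [0,0],"tz": [0.06,0],"rz": [0,0],"aperture": [0.08,0.08]}' > mv.in && python3 shift.py mv.in | grep -E "^force|posi"
echo '{"tx": [0,0],"ty": [0,0],"tz": [0.06,0],"rz": [0,0],"aperture": [0.08,0.08]}' > mv.in && python3 shift.py mv.in | grep -E "^force|posi"
echo '{"tx": [0,0],"ty": [0,0],"tz": [0.06,0],"rz": [0,0],"aperture": [0.08,0.08]}' > mv.in && python3 shift.py mv.in | grep -E "^force|posi"
python3 -c "
from h import *
swing()"
```

```text
position: [0.6543, -0.0244, 0.1708]
force: [-0.7, -0.3, -0.3]
position: [0.6545, -0.0244, 0.1679]
force: [0.2, 1.2, 0.1]
position: [0.6544, -0.0244, 0.1649]
force: [-0.7, 1.5, -0.2]
position: [0.6558, -0.0242, 0.1632]
force: [1.1, 0.8, 4.9]
down angle 65.0 top row 161 [ 309  161   22  143 2481] t 14.6 z 0.16320531820311138 w 0.10784946636198163 F 20.904867947101593
```

The 4.9 N upward force shows the point has touched the cork (at about 47 mm). I'll hold briefly, ease the grip, then lean the handle towards the rim.

The rows are not in the units I measure in: shifts go in shares of 50 mm and turns go in shares of pi rad. I convert before sending: -0.003 m is -0.06, 0.0016 m is 0.032.

```bash
echo '{"tx": [0,0],"ty": [0,0],"tz": [0,0],"rz": [0,0],"aperture": [0.08,0.08]}' > mv.in && python3 shift.py mv.in | grep force
echo '{"tx": [0,0,-0.06,-0.06,-0.06,-0.06,0,0],"ty": [0,0,0,0,0,0,0,0],"tz": [0,0,0.026,0.03,0.032,0.032,0,0],"rz": [0,0,0,0,0,0,0,0],"aperture": [0.11,0.112,0.113,0.113,0.113,0.113,0.113,0.113]}' > mv.in && python3 shift.py mv.in; python3 -c "
from h import *
swing()"
```

```text
force: [0.5, 0.6, 5.3]
grip_force: 20.9
time_s: 15.65
position: [0.665, -0.019, 0.156]
eef_rot: [[-0.889, -0.459, -0.001], [-0.459, 0.889, -0.0], [0.001, 0.0, -1.0]]
force: [-0.7, -0.6, 3.8]
grip_width: 0.113
grip_force: 7.8
down angle 59.5 top row 150 [ 309  150   23  158 2807] t 15.65 z 0.15597150006866772 w 0.11280419358795621 F 7.778657376766205
```

It's leaning as planned (~29°). I'll release slowly, then back the fingers straight up.

Scaled: -0.002 m is -0.04.

```bash
echo '{"tx": [0,-0.04,0,0,0,0,0,0,0,0],"ty": [0,0,0,0,0,0,0,0,0,0],"tz": [0,0,0,0,0,0,0,0,0,0],"rz": [0,0,0,0,0,0,0,0,0,0],"aperture": [0.115,0.1158,0.1165,0.118,0.122,0.13,0.16,0.25,0.35,0.35]}' > mv.in && python3 shift.py mv.in; python3 -c "
from h import *
swing()"
```

```text
time_s: 16.7
position: [0.667, -0.018, 0.1563]
eef_rot: [[-0.889, -0.459, 0.0], [-0.459, 0.889, 0.0], [-0.0, 0.0, -1.0]]
force: [-0.3, -0.4, 1.0]
grip_width: 0.354
grip_force: 0.0
down angle 56.5 top row 144 [ 309  144   23  155 2784] t 16.7 z 0.15629368592627924 w 0.35416443310071205 F 0.0
```

Scaled: -0.04 m is -0.8, -0.03 m is -0.6.

```bash
echo '{"tx": [0,0,0,0,0,0,0],"ty": [0,0,0,0,0,0,0],"tz": [-0.2,-0.4,-0.6,-0.8,-0.8,-0.8,-0.4],"rz": [0,0,0,0,0,0,0],"aperture": [0.35,0.35,0.35,0.35,0.35,0.35,0.35]}' > mv.in && python3 shift.py mv.in|head -2
echo '{"tx": [0,0,0,0,0,0,0,0],"ty": [0.8,0.9,0.9,0.9,0.9,0.9,0.9,0],"tz": [0,0,0,0,0,0,0,0],"rz": [0,0,0,0,0,0,0,0],"aperture": [0.35,0.35,0.35,0.35,0.35,0.35,0.35,0.35]}' > mv.in && python3 shift.py mv.in|head -2
python3 - <<'E'
from h import *
t=arm.get_image("top")[:,:,::-1];s=arm.get_image("scene")[:,:,::-1]
cv2.imwrite("pics/v6.png",np.hstack([cv2.resize(t[112:212,275:375],(400,400),interpolation=cv2.INTER_CUBIC),cv2.resize(s[170:270,230:330],(400,400),interpolation=cv2.INTER_CUBIC)]))
E
```

```text
time_s: 17.45
position: [0.668, -0.018, 0.3616]
time_s: 18.25
position: [0.5225, 0.2616, 0.3573]
```

View pics/v6.png

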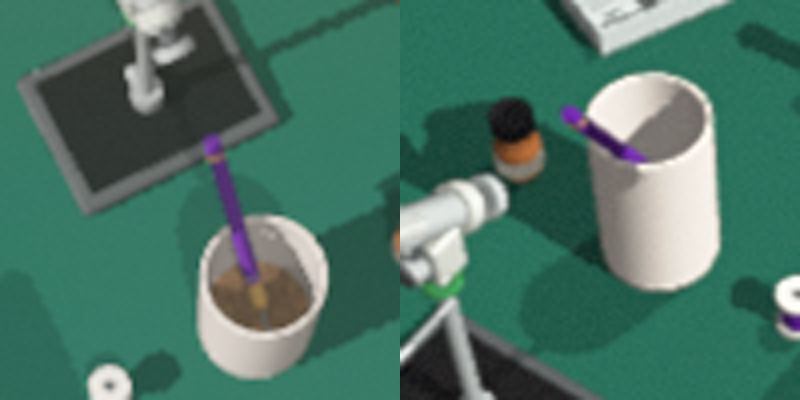

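The bodkin leans on the rim on the vise side (butt at top px (327.6,147.4), scene px (272.1,197.9)). The cup is unmoved and upright. I'll check the butt position against the cup, then hand in.

```bash
python3 - <<'E'
from h import *
b=tri(("top",327.6,147.4),("scene",272.1,197.9));d=b[:2]-[.617,-.045]
for a in (17.4,23.4,29.4):
    a=np.radians(a);x,y=d@[np.cos(a),np.sin(a)],d@[-np.sin(a),np.cos(a)];print(b,x,y)
if x>.04 and abs(y)<.03: print(arm.hand_in())
E
```

```text
[ 0.67536259 -0.01339913  0.19632815] 0.06514188275503535 0.012702030909695575
[ 0.67536259 -0.01339913  0.19632815] 0.06611275247676429 0.0058232669565913345
[ 0.67536259 -0.01339913  0.19632815] 0.06635927704737493 -0.0011192979278862696
the job is handed in; nothing more can be done
None
```

The bodkin is standing point-down in the cup, its handle leaning on the rim nearest the vise (butt about 66 mm from the cup's axis), the cup looks upright and unmoved in the last pictures, and the job is handed in with no verdict returned.

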